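# Blow the rinsed jewellery carriers dry

### The arm

A 7-joint arm with a two-finger parallel gripper is mounted at the origin on the work surface. World frame = base frame: x ahead of the robot, y to its left, z up, the work surface at z = 0. Lengths are in m, angles in rad, forces in N, time in s.
With the tool pointing down it reaches from about 0.35 to 0.9 m from the base axis. Payload 8.1 kg.
Tool frame: the origin (TCP) lies on the centre line of the jaws, within the pads' length; the fingertips stand 11 mm ahead of it and the grasp point (between the pads) lies 8 mm behind it (arm.nose_length is the distance from the TCP to the fingertips, in m); z points along the fingers, y is the line along which they close (so a half turn about z gives the same grasp; the last joint's range is limited). The gripper opens to 92 mm and grips with 3 to 60 N. Pads are 19 mm wide; open, the fingers measure 130 mm over their backs; the gripper's body (75 mm by 190 mm) begins 47 mm behind the grasp point.
Start: joints at [1.136, 0.434, 0.025, 1.573, -0.012, 1.134, -0.075], TCP at [0.204, -0.591, 0.2] pointing down, gripper open.
Joint ranges: [-2.62, 2.62], [-0.44, 2.09], [-1.27, 1.32], [0.08, 2.57], [-1.32, 4.46], [0.12, 2], [-2.74, 2.74]. Speed limits (rad/s): [2.22, 2.22, 3.01, 3.01, 3.14, 3.14, 3.14].

### API

Orientations are given as a rotation vector (axis times angle).
In Python, from cell import arm gives the robot as it stands.
- The arm moves only by the tool jog_arm, never from a script. Its argument "moves" is a list of rows, each a list of 4 numbers: the shift along the tool's x, y, z in m, then the turn about the tool's z in rad. In form: [[tx, ty, tz, spin], ...]. A call has 1 to 20 rows; each row is the pose to reach, as a shift and turn from the pose commanded when the call began, along the tool's axes at that moment; what a row does not reach only later rows make up. A row lasts 1/8 s, in which the tool goes at most 62.5 mm and 10.7 degrees, less where a joint would pass 70% of its speed; a pose out of reach is approached as far as the arm can. A call with a gripper value outside its range is refused whole. "hand" is the finger opening in m, from 0 to 0.0918, set as the call begins (left out, the last holds). The fingers move at their own pace and stop on an object; "newtons" is the grip in N (left out, the last holds). Time passes only in rows, so rows that repeat a pose let the fingers close. It gives the time, the measured TCP pose, the force, the opening and the grip force at its end, in the units of the state.
- arm.observe(): the state, without advancing time (a new reading comes with each control period).
- arm.get_image(name): name is "side" or "top"; returns a dict with "color" (384x512x3 uint8, red, green, blue), "z_map" (384x512 float32, m along the optical axis (not along the pixel's ray), 0 where there is no reading), "fx", "fy", "cx", "cy" (pixels), "rvec" (rotation vector, rad) and "tvec" (3), from world to camera coordinates, as OpenCV has them. Camera axes: x right, y down, z forward; pixel columns grow to the right and rows downward; lengths in m; the calibration is good to about 2 mm. A picture is of the moment at which its call begins.
- arm.sign_off(): hands the job in; it is judged then, once.
The state is a dict: "clock": time; "joints": joint angles; "dq": joint speeds; "joint_efforts": joint torques, N m; "position": TCP position; "ee_rot": TCP orientation; "force": force on the tool from outside, world axes, zero at the start; "ft_torque": the same for the moment, N m; "width": opening from 0.0 (shut) to 1.0 (fully open); "gripper_force": force on a finger pad.
Only numpy, scipy, OpenCV 4.12 (cv2) and the standard library are available. Lean on these libraries where they do the work, as an engineer would, in place of code of your own. Each camera call takes 0.05 s, during which the arm holds its last target. There are 200 camera calls.

### The job

Hook every tray carrier standing on the bench onto the dryer's rail, all of them between the two rings in front of the blower. With all of them hanging there, give two blasts: each time press the pedal fully down to its stop, hold it for two seconds and let it come right up again. Then slide the carriers along the rail, without unhooking them, until every one hangs past the third ring at the far end; leave the other things on the bench where they stand.

Things in the scene. Friction and masses are not known exactly. Their poses are not given: they have to be found in the camera images.
- dryer: the drying stand, fixed. Origin: on the bench below the middle of its rail; y runs along the rail (to the robot's left), x away from the robot. Rail: steel bar 10 mm across, top 170 mm above the bench, at x = 0, between two posts (16 mm across, 172 mm tall) at y = -290 and +290 mm. Grey blower housing, 100 mm tall, behind the rail: x = 105 to 205, y = -264 to +7 mm
- ring1 (a point): first of three thin black rings on the rail (they do not obstruct the hooks), at y = -262 mm in the dryer's frame, on the rail's axis, 165 mm up; with ring2 it bounds the blowing place in front of the blower
- ring2 (a point): second ring, at y = +5 mm in the dryer's frame, the other end of the blowing place
- ring3 (a point): third ring, at y = +40 mm in the dryer's frame; the far end of the rail begins here and runs to the post on the +y side
- carrier_a: steel carrier, standing tray down on the bench at the start. All four are alike (one may be absent); b, c, d give more. Origin: centre of the tray's underside; z up, x away from the robot to within 0.45 rad. Tray 80 (x) x 48 (y) x 18 mm, open on top. Overall 142 mm tall, about 0.26 kg, bottom-heavy
- carrier_b: a carrier like carrier_a. The hook: a 6 mm thick, 44 mm wide stem rises from the tray at x = -15 mm (the robot's side) to a bridge (36 x 52 mm), underside at z = 100, top at 106 mm; a 6 mm hook leg at x = +15 mm hangs from the bridge down to z = 68 mm. The slot between stem and leg, 24 mm wide and centred on x = 0, is open below and along y
- carrier_c: a carrier like carrier_a. The grip: on the bridge stands a black finger tab centred over the origin, 36 mm in x, 10 mm thick in y, from z = 106 to 142 mm; pinch it along y from above
- carrier_d: a carrier like carrier_a. When hung, the rail lies in its slot, its bridge rests on the rail and its origin is 70 mm above the bench; it slides along the rail under a push of about 1 N (polished rail); a row can be pushed together, bridge to bridge
- pedal (a joint): the pedal's hinge, rad: 0 when up, 0.26 at its stop; a spring lifts it back. Pressing at the pad takes about 3 N at first and 9 N at the stop. An aluminium flap on the blower opens as it goes down
- pedal_base: the pedal's fixed dark base plate, 210 (x) x 120 (y) x 12 mm. Origin: centre of its underside. The hinge line lies along y at x = +85 mm, z = 38 mm (the end away from the robot); the 170 x 90 mm steel tread slopes up from it towards -x, 15 degrees above level when up, level at the stop
- pedal_pad (a point): middle of the top of the 80 x 80 mm ribbed rubber pad on the tread: where to press down. It lies 125 mm from the hinge line, about 78 mm above the bench when up and 46 mm at the stop
- bottle: bystander, leave alone: white plastic bottle, 44 mm across, 100 mm tall. Origin: centre of its underside
- spool: bystander, leave alone: dark wire spool standing on end, 60 mm across, 50 mm tall. Origin: centre of its underside
- dish: bystander, leave alone: white ceramic dish, 90 mm across, 20 mm tall. Origin: centre of its underside
- mandrel_stub: bystander, leave alone: upright turned wooden cylinder, 32 mm across, 70 mm tall. Origin: centre of its underside
Not all that is in view belongs to the job. What is shaped like the carrier_a but brown or pink is not meant.

How it is judged:
On the way, in this order (a step that is already met when the one before it is completed fails the run):
1. all carriers hang between the first two rings (z of carrier_a in the frame of dryer between 0.055 and 0.085 m and x of carrier_a in the frame of dryer between -0.04 and 0.04 m and y of carrier_a in the frame of dryer between -0.262 and -0.01 m and angle between each of carrier_a, carrier_b, carrier_c, carrier_d's own z axis and vertical below 0.4 rad and z of carrier_b in the frame of dryer between 0.055 and 0.085 m and x of carrier_b in the frame of dryer between -0.04 and 0.04 m and y of carrier_b in the frame of dryer between -0.262 and -0.01 m and z of carrier_c in the frame of dryer between 0.055 and 0.085 m and x of carrier_c in the frame of dryer between -0.04 and 0.04 m and y of carrier_c in the frame of dryer between -0.262 and -0.01 m and z of carrier_d in the frame of dryer between 0.055 and 0.085 m and x of carrier_d in the frame of dryer between -0.04 and 0.04 m and y of carrier_d in the frame of dryer between -0.262 and -0.01 m), for 0.3 s.
2. pedal pressed to its stop, all carriers still there (all of step 1 and value of joint pedal above 0.24 rad), for 1.5 s.
3. pedal let up (value of joint pedal below 0.04 rad), for 0.1 s.
4. pedal pressed to its stop again, all carriers still there (all of step 2), for 1.5 s.
5. pedal let up again (value of joint pedal below 0.04 rad), for 0.1 s.
At the end, for the whole second after the job is handed in: every carrier hangs at rest on the rail past the third ring (its origin more than 50 mm along +y from the rail's middle), upright within 0.4 rad; pedal up (z of carrier_a in the frame of dryer between 0.055 and 0.085 m and x of carrier_a in the frame of dryer between -0.04 and 0.04 m and y of carrier_a in the frame of dryer between 0.05 and 0.28 m and angle between each of carrier_a, carrier_b, carrier_c, carrier_d's own z axis and vertical below 0.4 rad and z of carrier_b in the frame of dryer between 0.055 and 0.085 m and x of carrier_b in the frame of dryer between -0.04 and 0.04 m and y of carrier_b in the frame of dryer between 0.05 and 0.28 m and z of carrier_c in the frame of dryer between 0.055 and 0.085 m and x of carrier_c in the frame of dryer between -0.04 and 0.04 m and y of carrier_c in the frame of dryer between 0.05 and 0.28 m and z of carrier_d in the frame of dryer between 0.055 and 0.085 m and x of carrier_d in the frame of dryer between -0.04 and 0.04 m and y of carrier_d in the frame of dryer between 0.05 and 0.28 m and value of joint pedal below 0.04 rad and linear speed of each of carrier_a, carrier_b, carrier_c, carrier_d below 0.05 m/s); the robot touches nothing.
It fails at once if a carrier is lifted on or off the rail past the third ring instead of being slid there ((y of carrier_a in the frame of dryer above 0.06 m and x of carrier_a in the frame of dryer between -0.02 and 0.02 m and z of carrier_a in the frame of dryer above 0.092 m) or (y of carrier_b in the frame of dryer above 0.06 m and x of carrier_b in the frame of dryer between -0.02 and 0.02 m and z of carrier_b in the frame of dryer above 0.092 m) or (y of carrier_c in the frame of dryer above 0.06 m and x of carrier_c in the frame of dryer between -0.02 and 0.02 m and z of carrier_c in the frame of dryer above 0.092 m) or (y of carrier_d in the frame of dryer above 0.06 m and x of carrier_d in the frame of dryer between -0.02 and 0.02 m and z of carrier_d in the frame of dryer above 0.092 m)).
It fails at once if a bystander is knocked over or pushed more than 60 mm (distance of any of bottle, spool, dish, mandrel_stub from where it was at the start of the episode above 0.06 m or angle between any of bottle, spool, mandrel_stub's own z axis and vertical above 0.6 rad).
Of carrier_a, carrier_b, carrier_c, carrier_d only 3 to 4 are there at a start; the rules pass over those that are not, and their reading is None.
At some moment in a run one of carrier_a, carrier_b, carrier_c, carrier_d may be knocked a few centimetres aside while the robot is not near it.
It also fails if it takes over 200 s, if anything falls off the work surface, if the arm or the gripper's body presses on something with over 40 N, if the wrist force passes 120 N, or if a joint passes its speed limit or range.

## Working session

There is one attempt and no reset: what is moved stays moved. The work goes in short steps, Python scripts to look and compute and a tool call to move; the robot and the scene stay as the last step left them, time stands still between calls to the robot, and variables do not carry over. Pictures are saved under pics/ and viewed, at most 14 in all, crops included, and the job is handed in when it is done.

Besides the shell and the picture viewer there is one more tool, called after "Call:" as name(argument=value, ...), one argument or row to a line, values as JSON. jog_arm: Moves the arm, as the interface text tells. Its arguments: {"type":"object","properties":{"moves":{"type":"array"},"hand":{"type":"number"},"newtons":{"type":"number"}},"required":["moves"]}

```bash
mkdir -p pics
cat > h.py <<'E'
import numpy as np, cv2
from cell import arm
def get(n):
    d=arm.get_image(n); R=cv2.Rodrigues(np.array(d["rvec"],float))[0]; d["R"]=R; d["t"]=np.array(d["tvec"],float).ravel()
    z=d["z_map"]; v,u=np.mgrid[:z.shape[0],:z.shape[1]]
    P=np.stack([(u-d["cx"])/d["fx"]*z,(v-d["cy"])/d["fy"]*z,z],-1)
    d["W"]=(P-d["t"])@R; d["W"][z==0]=np.nan
    return d
def ray(d,u,v,h):
    r=np.array([(u-d["cx"])/d["fx"],(v-d["cy"])/d["fy"],1])@d["R"]; c=-d["t"]@d["R"]
    return c+r*(h-c[2])/r[2]
def save(d,name):
    cv2.imwrite("pics/"+name,d["color"][:,:,::-1])
E
python3 - <<'E'
from h import *
for n in("top","side"):
    d=get(n); save(d,n+"0.png"); print(n,-d["t"]@d["R"],d["fx"],d["R"].round(2).tolist())
    np.savez(n+"0.npz",W=d["W"],c=d["color"])
s=arm.observe(); print(s)
E
```

```text
top [0.43834387 0.06424853 1.44245881] 428.8539265082641 [[-0.01, -1.0, -0.02], [-1.0, 0.01, -0.05], [0.05, 0.02, -1.0]]
side [0.16919064 0.70646094 0.90922523] 350.22076334437503 [[-0.88, -0.48, -0.01], [-0.35, 0.65, -0.68], [0.33, -0.59, -0.74]]
{'clock': 0.1, 'joints': array([ 1.13640122,  0.43510771,  0.02498804,  1.57398642, -0.01161119,
        1.13399917, -0.07510113]), 'dq': array([ 0.00202865, -0.00096816,  0.00012269, -0.0019517 ,  0.00161591,
       -0.00264467, -0.00068978]), 'joint_efforts': array([ 2.94507554e-03, -6.69126248e+01,  9.87982973e-01, -3.15149724e+01,
       -6.04772405e-02,  3.73445393e-02,  1.05759782e-04]), 'position': array([ 0.20337409, -0.59047496,  0.19945958]), 'ee_rot': array([-3.09718907e+00, -5.18441928e-01,  5.34407146e-04]), 'force': array([0.59975685, 1.06046588, 0.02898491]), 'ft_torque': array([0.00057702, 0.01482378, 0.04650087]), 'gripper_force': 0.0, 'width': 0.9982235358777769}
```

```bash
python3 -c "
import cv2
for n in('top','side'):
    i=cv2.imread(f'pics/{n}0.png'); cv2.imwrite(f'pics/{n}0b.png',cv2.resize(i,(800,600),interpolation=cv2.INTER_CUBIC))"
```

```text
(no output)
```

View pics/top0b.png

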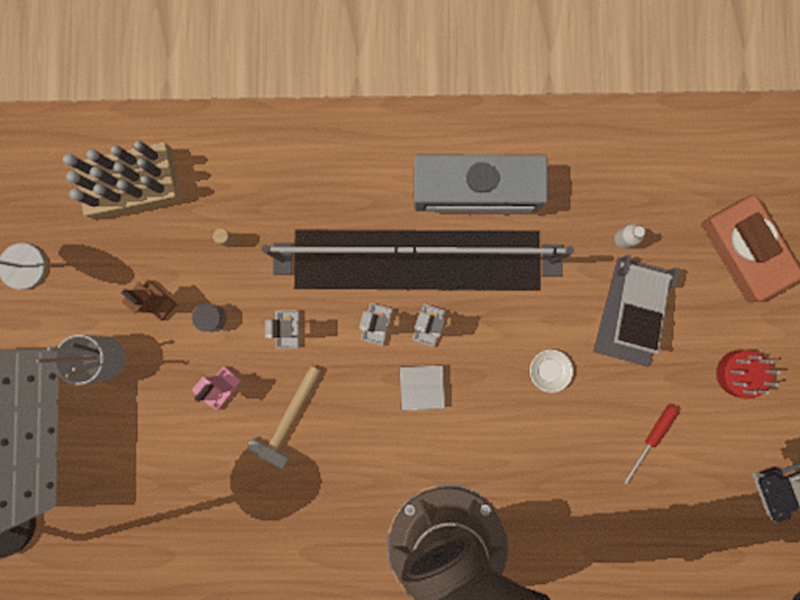

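View pics/side0b.png

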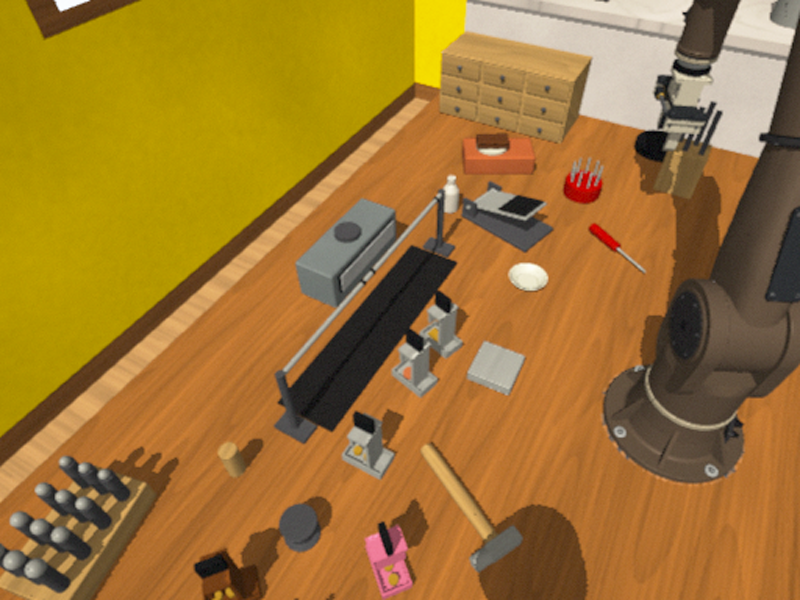

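Both views show three grey carriers, at about (285,329), (376,323) and (429,324) in the enlarged top view. The rail runs along row 250 from column 270 to 565, the pedal is at (637,312), and the brown and pink lookalikes are at the left. Next I measure positions.

Run:
```python
import numpy as np,cv2
for n in("top","side"):
    f=np.load(n+"0.npz"); W=f["W"]; c=f["c"].astype(int); mx=c.max(2)
    hsv=cv2.cvtColor(f["c"],cv2.COLOR_RGB2HSV)
    X,Y,Z=W[...,0],W[...,1],W[...,2]
    print(n,"table z",np.nanmedian(Z[(np.abs(X-.45)<.03)&(np.abs(Y)<.1)&(Z<.02)]))
    def comps(m,name,mn=4):
        k,l,s,ce=cv2.connectedComponentsWithStats(m.astype(np.uint8))
        for i in range(1,k):
            if s[i,4]>=mn:
                p=W[l==i]; a=(np.arctan2(*np.linalg.svd((p-p.mean(0))[:,:2])[2][0][::-1]) if len(p)>2 else 0)
                print(name,s[i,4],ce[i].round(1),"med",np.median(p,0).round(4),"mid",((p.min(0)+p.max(0))/2).round(4),"ext",np.ptp(p,axis=0).round(3),"dir",a.round(2))
    roi=(X>.35)&(X<.75)&(Y>-.6)&(Y<.6)
    comps(roi&(mx<60)&(Z>.115)&(Z<.16),"tab")
    comps(roi&(Z>.15)&(Z<.185),"rail",3)
    comps(roi&(Z>.015)&(Z<.11)&(Y>-.42)&(Y<-.25),"pedalpart",6)
    comps(roi&(mx<50)&(Z>.02)&(Z<.11)&(Y<-.25),"pad",6)
    comps((Z>.015)&(Z<.2)&(X>.35)&(X<.75)&(Y>-.25)&(Y<.5),"obj",15)
```

```text
top table z 0.0014199210579376002
tab 8 [173.5 162.2] med [0.6043 0.344  0.1261] mid [0.6048 0.3446 0.137 ] ext [0.003 0.007 0.043] dir 1.97
tab 23 [238.6 206.3] med [0.468  0.1421 0.1411] mid [0.4668 0.144  0.1316] ext [0.028 0.014 0.03 ] dir 2.84
tab 21 [274.8 207.1] med [0.4642 0.0327 0.1441] mid [0.4643 0.0327 0.1426] ext [0.03  0.012 0.01 ] dir 2.82
tab 30 [176.9 210.3] med [0.4542 0.3323 0.134 ] mid [0.4573 0.3346 0.1313] ext [0.031 0.007 0.028] dir 3.11
rail 695 [272.3 159.2] med [0.6064 0.0291 0.1701] mid [0.6065 0.059  0.1653] ext [0.024 0.593 0.028] dir 1.56
pedalpart 206 [402.6 150.2] med [ 0.6437 -0.3778  0.0686] mid [ 0.6481 -0.3861  0.0631] ext [0.042 0.043 0.089] dir -2.63
pedalpart 1247 [405.1 198.2] med [ 0.485  -0.3844  0.0688] mid [ 0.5031 -0.3747  0.0554] ext [0.21  0.091 0.081] dir 3.09
pedalpart 9 [392.1 183.8] med [ 0.5405 -0.3581  0.017 ] mid [ 0.5404 -0.3587  0.0195] ext [0.02  0.007 0.008] dir -3.09
pedalpart 14 [392.  189.6] med [ 0.5206 -0.3577  0.0164] mid [ 0.5221 -0.3581  0.0172] ext [0.016 0.02  0.004] dir 1.87
pedalpart 21 [388.8 198.4] med [ 0.4909 -
[... 3580 characters left out ...]
.0928 0.0796] ext [0.089 0.172 0.129] dir 1.53
obj 204 [308.1 229.9] med [0.3632 0.0562 0.0233] mid [0.3635 0.0529 0.0218] ext [0.027 0.093 0.013] dir 1.59
obj 544 [235.6 280.5] med [0.4433 0.3442 0.1031] mid [0.4569 0.3391 0.0795] ext [0.08  0.053 0.129] dir -2.34
obj 234 [147.9 292.6] med [0.6434 0.4712 0.0635] mid [0.6506 0.4683 0.0436] ext [0.033 0.031 0.057] dir 1.24
obj 86 [274.6 289.7] med [0.3618 0.2873 0.0221] mid [0.3636 0.2877 0.0215] ext [0.027 0.033 0.012] dir 2.32
obj 188 [194.4 329.1] med [0.4825 0.4898 0.0486] mid [0.4819 0.4872 0.0492] ext [0.057 0.025 0.008] dir 3.13
obj 53 [237.  348.2] med [0.3556 0.4875 0.1046] mid [0.3643 0.4866 0.0617] ext [0.029 0.025 0.093] dir -0.68
```

```bash
cat >> h.py <<'E'
def go(x,y,z,yaw):
    """shift/spin to put the TCP at x,y,z with the closing line at yaw+90deg (pinching a tab that points along yaw)"""
    s=arm.observe(); R=cv2.Rodrigues(np.array(s["ee_rot"],float))[0]
    d=R.T@(np.array([x,y,z])-s["position"])
    cur=np.arctan2(R[1,1],R[0,1]); spin=-(yaw+np.pi/2-cur); spin=(spin+np.pi/2)%np.pi-np.pi/2
    print("clock %.2f"%s["clock"],"pos",s["position"].round(4),"Rz",R[:,2].round(3),"yaw",round((cur-np.pi/2+np.pi/2)%np.pi-np.pi/2,3),"q7",s["joints"][6].round(2),"-> row",d.round(4),"spin",spin.round(3))
E
python3 - <<'E'
from h import *
# rail axis, rings, pedal, each view
for n in("top","side"):
    f=np.load(n+"0.npz"); W=f["W"]; c=f["c"].astype(int); mx=c.max(2); X,Y,Z=W[...,0],W[...,1],W[...,2]
    m=(Z>.155)&(Z<.18)&(abs(X-.605)<.02)&(Y>-.2)&(Y<.32)
    p=np.polyfit(Y[m],X[m],1); print(n,"rail x at y=.06",np.polyval(p,.06),"slope",p[0], "z",np.median(Z[m]))
    r=m&(mx<70); print("dark rail y",np.sort(Y[r]).round(3))
    a=(Z>.12)&(abs(X-.605)<.03)&(Y>-.3)&(Y<.4); print("rail y range",Y[a].min(),Y[a].max())
    m=(mx<45)&(X>.40)&(X<.53)&(Y>-.45)&(Y<-.31)&(Z>.045)&(Z<.105)
    l=cv2.connectedComponentsWithStats(m.astype(np.uint8)); i=1+l[2][1:,4].argmax()
    q=W[m]; print("pad",len(q),cv2.minAreaRect(q[:,:2].astype(np.float32)),q.mean(0))
    for (nm,x,y,yaw) in(("L",.456,.337,0),("M",.467,.148,-.25),("R",.4635,.0365,-.3)):
        for h0,h1 in((.138,.15),(.098,.112),(.012,.025)):
            m=(abs(X-x)<.06)&(abs(Y-y)<.05)&(Z>h0)&(Z<h1)
            if m.sum()>3: r=cv2.minAreaRect(W[m][:,:2].astype(np.float32)); print(nm,h0,m.sum(),np.round(r[0],4),np.round(r[1],3),round(r[2],1))
go(.4635,.0365,.25,-.28); go(.36,-.36,.30,-.28)
E
```

```text
top rail x at y=.06 0.6064914133188085 slope 0.012512720786697332 z 0.16999183370499782
dark rail y [-0.172  0.062  0.062  0.062  0.062  0.062  0.065  0.098  0.098  0.098
  0.098  0.098  0.101]
rail y range -0.23747956963209893 0.35543570362117993
pad 34 ((0.45749619603157043, -0.3931456208229065), (0.07701419293880463, 0.07337553799152374), 74.01495361328125) [ 0.46401999 -0.39871815  0.07765262]
L 0.138 32 [0.4586 0.3357] [0.033 0.009] 0.1
L 0.098 134 [0.4591 0.3379] [0.051 0.034] 89.7
L 0.012 84 [0.4571 0.3361] [0.048 0.077] 89.6
M 0.138 39 [0.4688 0.1453] [0.01  0.035] 74.1
M 0.098 143 [0.4686 0.1454] [0.051 0.035] 75.1
M 0.012 70 [0.4716 0.156 ] [0.07 0.08] 74.5
R 0.138 38 [0.4654 0.0348] [0.009 0.035] 71.1
R 0.098 148 [0.4651 0.0349] [0.051 0.035] 70.9
R 0.012 59 [0.4655 0.034 ] [0.047 0.079] 71.3
side rail x at y=.06 0.6032699114933426 slope 0.015685996708292106 z 0.16725540744765402
dark rail y [-0.199 -0.198  0.062  0.068  0.07   0.098  0.099  0.101  0.102]
rail y range -0.23461741920394222 0.3596064281533882
pad 179 ((0.45893990993499756, -0.3883553743362427), (0.0780927836894989, 0.06956861168146133), 74.4760513305664) [ 0.45779483 -0.38813007  0.0764649 ]
L 0.138 54 [0.4574 0.3396] [0.011 0.034] 88.9
L 0.098 182 [0.457 0.339] [0.053 0.037] 89.4
L 0.012 137 [0.4568 0.3403] [0.081 0.049] 1.1
M 0.138 37 [0.4667 0.1486] [0.011 0.034] 71.7
M 0.098 141 [0.466  0.1479] [0.053 0.037] 73.6
M 0.012 109 [0.4667 0.1497] [0.048 0.081] 78.5
R 0.138 28 [0.4625 0.0368] [0.01  0.035] 71.0
R 0.098 118 [0.4634 0.0371] [0.054 0.037] 71.0
R 0.012 124 [0.4635 0.0371] [0.051 0.081] 71.0
clock 0.10 pos [ 0.2034 -0.5905  0.1995] Rz [-0.001  0.001 -1.   ] yaw 0.332 q7 -0.08 -> row [ 0.4501 -0.5082 -0.0499] spin 0.612
clock 0.10 pos [ 0.2034 -0.5905  0.1995] Rz [-0.001  0.001 -1.   ] yaw 0.332 q7 -0.08 -> row [ 0.2231 -0.167  -0.1003] spin 0.612
```

Call:
jog_arm(
  moves=[
    [0, 0, -0.05, 0],
    [0.04, -0.045, -0.05, 0.1],
    [0.08, -0.09, -0.05, 0.2],
    [0.12, -0.135, -0.05, 0.3],
    [0.16, -0.18, -0.05, 0.4],
    [0.2, -0.225, -0.05, 0.5],
    [0.24, -0.27, -0.05, 0.6],
    [0.28, -0.316, -0.05, 0.612],
    [0.32, -0.361, -0.05, 0.612],
    [0.36, -0.406, -0.05, 0.612],
    [0.4, -0.452, -0.05, 0.612],
    [0.45, -0.508, -0.05, 0.612],
    [0.45, -0.508, -0.05, 0.612],
    [0.45, -0.508, -0.05, 0.612],
    [0.45, -0.508, -0.05, 0.612],
    [0.45, -0.508, -0.05, 0.612],
  ],
  hand=0.045,
  newtons=15,
)

```text
clock: 2.1
position: [0.4633, 0.0343, 0.2501]
ee_rot: [3.11, -0.443, -0.0]
force: [-0.4, -0.3, 0.9]
width: 0.491
gripper_force: 0.0
```

```bash
python3 -c "
from h import *
go(.464,.036,.122,-.33)"
```

```text
clock 2.10 pos [0.4633 0.0343 0.2501] Rz [-0.    -0.001 -1.   ] yaw -0.283 q7 -2.12 -> row [ 0.0002 -0.002   0.1281] spin 0.047
```

Call:
jog_arm(
  moves=[
    [0, -0.002, 0.03, 0.047],
    [0, -0.002, 0.07, 0.047],
    [0, -0.002, 0.1, 0.047],
    [0, -0.002, 0.115, 0.047],
    [0, -0.002, 0.128, 0.047],
    [0, -0.002, 0.128, 0.047],
    [0, -0.002, 0.128, 0.047],
  ],
)

```text
clock: 2.98
position: [0.4648, 0.0379, 0.1229]
ee_rot: [-3.099, 0.512, -0.002]
force: [0.4, 0.5, -1.1]
width: 0.491
gripper_force: 0.0
```

Call:
jog_arm(
  moves=[
    [0, 0, 0, 0],
    [0, 0, 0, 0],
    [0, 0, 0, 0],
    [0, 0, 0, 0],
    [0, 0, 0, 0],
    [0, 0, -0.03, 0],
    [0, 0, -0.06, 0],
    [0, 0, -0.1, 0],
    [0, 0, -0.14, 0],
    [0, 0, -0.14, 0],
    [0, 0, -0.14, 0],
  ],
  hand=0.0,
  newtons=25,
)

```text
clock: 4.35
position: [0.4638, 0.0377, 0.2616]
ee_rot: [3.099, -0.512, -0.001]
force: [-0.1, -0.2, -0.3]
width: 0.003
gripper_force: 0.0
```

```bash
python3 -c "
from h import *
go(.55,-.145,.27,-.014);go(.602,-.145,.27,-.014)
d=get('side'); save(d,'s1.png'); cv2.imwrite('pics/s1.png',cv2.resize(d['color'][60:330,120:450,::-1],(800,654))[:600])"
```

```text
clock 4.35 pos [0.4638 0.0377 0.2616] Rz [-0.001 -0.    -1.   ] yaw -0.327 q7 -2.17 -> row [ 0.1404  0.1453 -0.0084] spin -0.313
clock 4.35 pos [0.4638 0.0377 0.2616] Rz [-0.001 -0.    -1.   ] yaw -0.327 q7 -2.17 -> row [ 0.1896  0.1286 -0.0085] spin -0.313
```

View pics/s1.png

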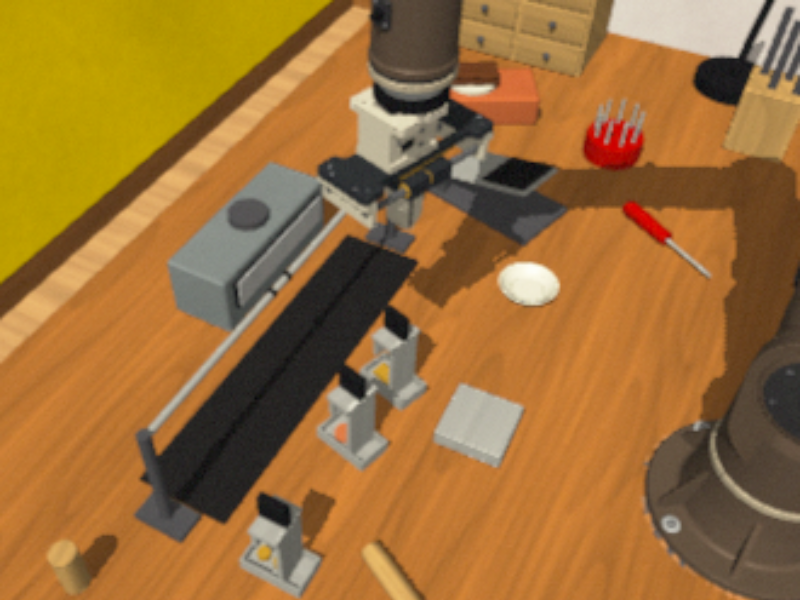

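The jaws closed on nothing, and the carriers still stand at (397,355), (352,415) and (280,540). The fingers are at about (400,210). I'll check the gripper geometry in the image against the reported pose.

Run:
```python
from h import *
s=arm.observe(); R=cv2.Rodrigues(np.array(s["ee_rot"],float))[0]; p=s["position"]
print(R.round(3).tolist())
for n in("side","top"):
    d=get(n)
    def pr(P): 
        c=d["R"]@P+d["t"]; u=np.array([d["fx"]*c[0]/c[2]+d["cx"],d["fy"]*c[1]/c[2]+d["cy"]]); return ((u-[120,60])*800/330 if n=="side" else u).round(0)
    for nm,v in(("tip",[0,0,.011]),("body+y",[0,.095,-.06]),("body-y",[0,-.095,-.06]),("body+x",[.037,0,-.06]),("body-x",[-.037,0,-.06])): print(n,nm,pr(p+R@np.array(v)))
    W=d["W"];X,Y,Z=W[...,0],W[...,1],W[...,2]
    mx=d["color"].max(2)
    m=(abs(X-.464)<.06)&(abs(Y-.036)<.06)&(Z>.138)&(Z<.15); print("tab",m.sum(), cv2.minAreaRect(W[m][:,:2].astype(np.float32)) if m.sum()>3 else 0)
    m=(abs(X-.464)<.15)&(abs(Y-.036)<.15)&(Z>.24)&(Z<.29); print("gripper low",m.sum(),W[m].mean(0),W[m].min(0),W[m].max(0))
    for lo in (.29,.31,.33,.36):
        m=(abs(X-.464)<.15)&(abs(Y-.036)<.15)&(Z>lo)&(Z<lo+.02); print(lo,m.sum(), cv2.minAreaRect(W[m][:,:2].astype(np.float32)) if m.sum()>3 else 0)
```

```text
[[0.947, -0.322, -0.002], [-0.322, -0.947, -0.0], [-0.001, 0.001, -1.0]]
side tip [401. 248.]
side body+y [462. 164.]
side body-y [339. 239.]
side body+x [380. 184.]
side body-x [428. 216.]
tab 31 ((0.4625522196292877, 0.03693539276719093), (0.012526344507932663, 0.03495892882347107), 67.95050811767578)
gripper low 3 [0.45243025 0.04111253 0.28701621] [0.45038056 0.03888289 0.28608237] [0.45346023 0.0452134  0.28761408]
0.29 62 ((0.45531630516052246, 0.043903857469558716), (0.03937884047627449, 0.01899854838848114), 41.2100944519043)
0.31 71 ((0.45439136028289795, 0.043463192880153656), (0.04149133339524269, 0.018026232719421387), 45.065208435058594)
0.33 15 ((0.4635179936885834, 0.056399501860141754), (0.021707527339458466, 0.014157152734696865), 13.860644340515137)
0.36 490 ((0.4614514708518982, 0.038886770606040955), (0.18507400155067444, 0.07490040361881256), 70.77326965332031)
top tip [274. 207.]
top body+y [309. 217.]
top body-y [240. 194.]
top body+x [279. 192.]
top body-x [270. 219.]
tab 0 0<stdin>:12: RuntimeWarning: Mean of empty slice.
  ret = um.true_divide(
Traceback (most recent call last):
ValueError: zero-size array to reduction operation minimum which has no identity
```

Run:
```python
from h import *
print(arm.nose_length,[a for a in dir(arm) if a[0]!='_'])
d=get("side"); W=d["W"]; X,Y,Z=W[...,0],W[...,1],W[...,2]
m=(np.hypot(X-.464,Y-.038)<.04)&(Z>.2)
h,e=np.histogram(Z[m],np.arange(.2,.45,.01)); print(list(zip(e.round(2),h)))
v,u=np.where(m&(Z<.32)); print(u.min(),u.max(),v.min(),v.max())
i=cv2.resize(d["color"][100:200,230:350,::-1],(720,600),interpolation=cv2.INTER_CUBIC)
cv2.imwrite("pics/g.png",i)
```

```text
0.011 ['PlanningError', 'get_image', 'nose_length', 'observe', 'sign_off']
[(np.float64(0.2), np.int64(0)), (np.float64(0.21), np.int64(0)), (np.float64(0.22), np.int64(0)), (np.float64(0.23), np.int64(0)), (np.float64(0.24), np.int64(0)), (np.float64(0.25), np.int64(0)), (np.float64(0.26), np.int64(0)), (np.float64(0.27), np.int64(0)), (np.float64(0.28), np.int64(5)), (np.float64(0.29), np.int64(20)), (np.float64(0.3), np.int64(38)), (np.float64(0.31), np.int64(42)), (np.float64(0.32), np.int64(34)), (np.float64(0.33), np.int64(10)), (np.float64(0.34), np.int64(4)), (np.float64(0.35), np.int64(17)), (np.float64(0.36), np.int64(38)), (np.float64(0.37), np.int64(108)), (np.float64(0.38), np.int64(32)), (np.float64(0.39), np.int64(62)), (np.float64(0.4), np.int64(68)), (np.float64(0.41), np.int64(42)), (np.float64(0.42), np.int64(42)), (np.float64(0.43), np.int64(10))]
280 294 143 155
```

View pics/g.png

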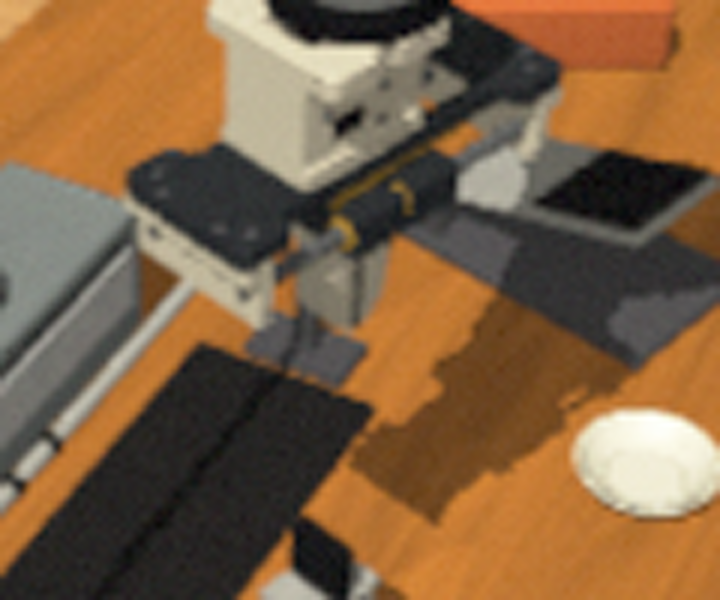

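The finger ends measure about 0.286 m high while the pose reports 0.251. So the real tool sits about 35 mm above its reading, with x and y in agreement. That explains the missed grasp: the tips stopped at 0.147, above the 0.142 tab. I'll retry lower and watch the force.

Call:
jog_arm(
  moves=[
    [0, 0, 0.04, 0],
    [0, 0, 0.08, 0],
    [0, 0, 0.12, 0],
    [0, 0, 0.14, 0],
    [0, 0, 0.15, 0],
    [0, 0, 0.158, 0],
    [0, 0, 0.165, 0],
    [0, 0, 0.17, 0],
    [0, 0, 0.17, 0],
  ],
  hand=0.045,
)

```text
clock: 5.68
position: [0.4641, 0.0378, 0.0921]
ee_rot: [3.099, -0.512, -0.0]
force: [0.2, 0.7, -0.5]
width: 0.49
gripper_force: 0.0
```

Call:
jog_arm(
  moves=[
    [0, 0, 0, 0],
    [0, 0, 0, 0],
    [0, 0, 0, 0],
    [0, 0, 0, 0],
    [0, 0, 0, 0],
    [0, 0, 0, 0],
  ],
  hand=0.0,
  newtons=25,
)

```text
clock: 6.42
position: [0.4641, 0.0376, 0.0922]
ee_rot: [3.099, -0.512, -0.0]
force: [0.2, -1.6, 1.7]
width: 0.11
gripper_force: 25.0
```

Call:
jog_arm(
  moves=[
    [0, 0, -0.02, 0],
    [0, 0, -0.06, 0],
    [0, 0, -0.1, 0],
    [0, 0, -0.14, 0],
    [0.02, 0.03, -0.14, -0.1],
    [0.04, 0.05, -0.14, -0.2],
    [0.06, 0.08, -0.14, -0.313],
    [0.08, 0.11, -0.14, -0.313],
    [0.1, 0.145, -0.14, -0.313],
    [0.14, 0.145, -0.14, -0.313],
    [0.14, 0.145, -0.14, -0.313],
    [0.14, 0.145, -0.14, -0.313],
  ],
)

```text
clock: 7.92
position: [0.5494, -0.1436, 0.2315]
ee_rot: [-3.141, 0.021, 0.002]
force: [0.7, 0.4, -2.1]
width: 0.108
gripper_force: 25.0
```

Run:
```python
from h import *
go(.602,-.145,.222,-.014);go(.602,-.145,.160,-.014)
d=get("side"); i=cv2.resize(d["color"][60:240,200:440,::-1],(800,600),interpolation=cv2.INTER_CUBIC)
cv2.imwrite("pics/s2.png",i); print(arm.observe()["force"],arm.observe()["width"])
```

```text
clock 7.92 pos [ 0.5494 -0.1436  0.2315] Rz [-0.002  0.001 -1.   ] yaw -0.013 q7 -1.54 -> row [0.0526 0.0007 0.0094] spin 0.001
clock 7.92 pos [ 0.5494 -0.1436  0.2315] Rz [-0.002  0.001 -1.   ] yaw -0.013 q7 -1.54 -> row [0.0527 0.0007 0.0714] spin 0.001
[-0.32348468  1.36287761 -1.98751316] 0.10827370885438775
```

View pics/s2.png

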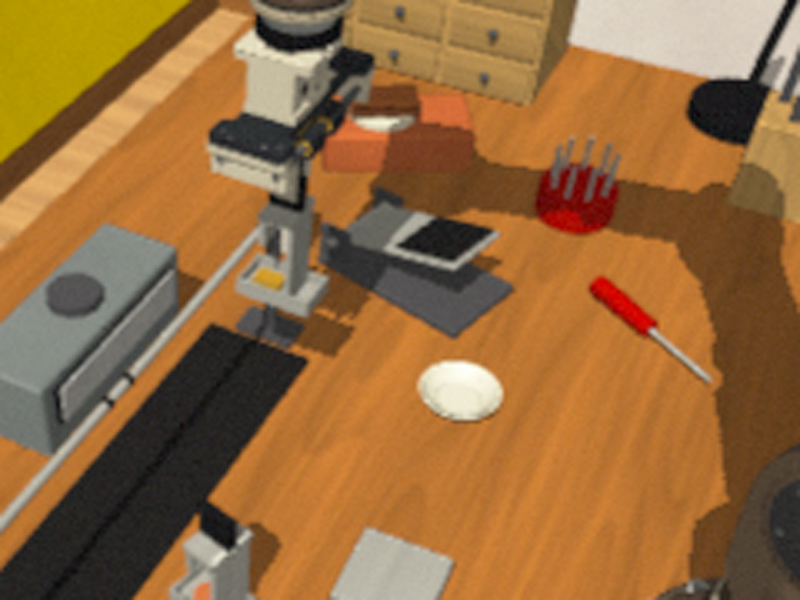

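The carrier is in hand at (285,250), held upright beside the rail. I move it over the rail and lower it.

Call:
jog_arm(
  moves=[
    [0.02, 0, 0, 0],
    [0.04, 0, 0, 0],
    [0.053, 0, 0, 0],
    [0.053, 0, 0, 0],
    [0.053, 0, 0.01, 0],
    [0.053, 0, 0.025, 0],
    [0.053, 0, 0.04, 0],
    [0.053, 0, 0.05, 0],
    [0.053, 0, 0.06, 0],
    [0.053, 0, 0.066, 0],
    [0.053, 0, 0.066, 0],
  ],
)

```text
clock: 9.35
position: [0.6029, -0.1452, 0.1657]
ee_rot: [-3.141, 0.022, 0.001]
force: [-0.4, 0.6, -2.2]
width: 0.109
gripper_force: 25.0
```

Run:
```python
from h import *
go(.602,-.145,.160,-.014); print(arm.observe()["force"])
d=get("side"); W=d["W"]; X,Y,Z=W[...,0],W[...,1],W[...,2]
m=(abs(X-.6)<.06)&(abs(Y+.145)<.04)&(Z>.03)&(Z<.2); print(m.sum(),Z[m].min())
i=cv2.resize(d["color"][90:210,200:360,::-1],(800,600),interpolation=cv2.INTER_CUBIC)
cv2.imwrite("pics/s3.png",i)
```

```text
clock 9.35 pos [ 0.6029 -0.1452  0.1657] Rz [-0.001  0.    -1.   ] yaw -0.014 q7 -1.58 -> row [-0.0009 -0.0002  0.0057] spin -0.0
[-0.42024164  0.6143412  -2.18890872]
513 0.07068799068882836
```

View pics/s3.png

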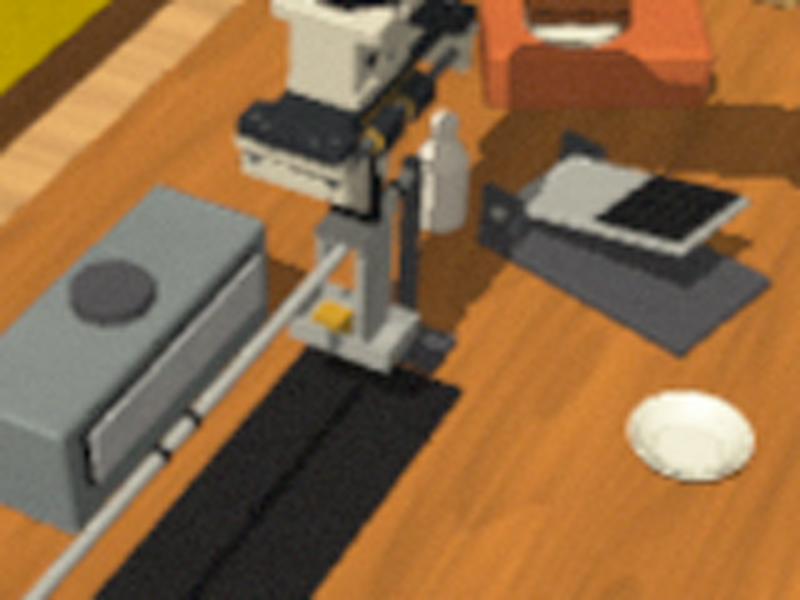

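The rail enters the slot behind the stem at about (345,255). I lower the last few millimetres, release and go up.

Call:
jog_arm(
  moves=[
    [-0.001, 0, 0.002, 0],
    [-0.001, 0, 0.004, 0],
    [-0.001, 0, 0.004, 0],
  ],
)

```text
clock: 9.78
position: [0.6022, -0.1452, 0.1622]
ee_rot: [3.141, -0.022, 0.0]
force: [-0.2, 0.8, -1.8]
width: 0.106
gripper_force: 25.0
```

Call:
jog_arm(
  moves=[
    [0, 0, 0, 0],
    [0, 0, 0, 0],
    [0, 0, 0, 0],
    [0, 0, 0, 0],
    [0, 0, -0.02, 0],
    [0, 0, -0.05, 0],
    [0, 0, -0.1, 0],
    [0, 0, -0.1, 0],
    [0, 0, -0.1, 0],
  ],
  hand=0.04,
)

```text
clock: 10.9
position: [0.6019, -0.1452, 0.2619]
ee_rot: [3.141, -0.022, -0.0]
force: [-0.5, -0.1, -0.7]
width: 0.439
gripper_force: 0.0
```

```bash
cat >> h.py <<'E'
def tabs():
    for n in("top","side"):
        d=get(n); W=d["W"]; X,Y,Z=W[...,0],W[...,1],W[...,2]; mx=d["color"].max(2)
        for nm,lo,hi,x0,x1 in(("bench",.12,.155,.40,.54),("hung",.185,.23,.55,.66)):
            m=(mx<70)&(Z>lo)&(Z<hi)&(X>x0)&(X<x1)&(Y>-.23)&(Y<.42)
            k,l,s,c=cv2.connectedComponentsWithStats(m.astype(np.uint8),connectivity=8)
            for i in range(1,k):
                if s[i,4]>=12:
                    p=W[l==i]; r=cv2.minAreaRect(p[:,:2].astype(np.float32)); print(n,nm,s[i,4],np.round(r[0],4),np.round(r[1],3),round(r[2]),"z",p[:,2].min().round(3),p[:,2].max().round(3))
E
python3 - <<'E'
from h import *
tabs(); go(.4676,.1468,.26,-.28); go(.4676,.1468,.092,-.28)
E
```

```text
top bench 25 [0.4662 0.1438] [0.006 0.029] 74 z 0.121 0.149
top bench 31 [0.4571 0.3341] [0.031 0.006] 1 z 0.12 0.146
side bench 75 [0.4663 0.1493] [0.01  0.038] 75 z 0.121 0.145
side bench 98 [0.4563 0.34  ] [0.01  0.037] 88 z 0.12 0.143
side hung 76 [ 0.5994 -0.1422] [0.035 0.011] 1 z 0.185 0.213
clock 11.00 pos [ 0.6014 -0.1452  0.2609] Rz [-0.002  0.    -1.   ] yaw -0.014 q7 -1.55 -> row [-0.1379 -0.2901  0.0012] spin 0.266
clock 11.00 pos [ 0.6014 -0.1452  0.2609] Rz [-0.002  0.    -1.   ] yaw -0.014 q7 -1.55 -> row [-0.1376 -0.29    0.1692] spin 0.266
```

Call:
jog_arm(
  moves=[
    [-0.02, -0.04, 0, 0.05],
    [-0.05, -0.09, 0, 0.15],
    [-0.08, -0.14, 0, 0.266],
    [-0.1, -0.19, 0, 0.266],
    [-0.12, -0.24, 0, 0.266],
    [-0.138, -0.29, 0, 0.266],
    [-0.138, -0.29, 0, 0.266],
    [-0.138, -0.29, 0, 0.266],
    [-0.138, -0.29, 0, 0.266],
  ],
)

```text
clock: 12.12
position: [0.4686, 0.1452, 0.2616]
ee_rot: [3.109, -0.442, -0.001]
force: [0.3, -0.8, -0.1]
width: 0.435
gripper_force: 0.0
```

Run:
```python
from h import *
go(.4676,.1468,.092,-.28)
```

```text
clock 12.12 pos [0.4686 0.1452 0.2616] Rz [-0.001 -0.001 -1.   ] yaw -0.283 q7 -2.36 -> row [-0.0013 -0.0014  0.1696] spin -0.003
```

Call:
jog_arm(
  moves=[
    [-0.001, -0.001, 0.04, 0],
    [-0.001, -0.001, 0.08, 0],
    [-0.001, -0.001, 0.12, 0],
    [-0.001, -0.001, 0.145, 0],
    [-0.001, -0.001, 0.16, 0],
    [-0.001, -0.001, 0.17, 0],
    [-0.001, -0.001, 0.17, 0],
  ],
)

```text
clock: 13.0
position: [0.4677, 0.1477, 0.092]
ee_rot: [3.11, -0.439, -0.0]
force: [-0.3, -0.2, 0.0]
width: 0.437
gripper_force: 0.0
```

Call:
jog_arm(
  moves=[
    [0, 0, 0, 0],
    [0, 0, 0, 0],
    [0, 0, 0, 0],
    [0, 0, 0, 0],
    [0, 0, 0, 0],
    [0, 0, -0.02, 0],
    [0, 0, -0.06, 0],
    [0, 0, -0.1, 0],
    [0, 0, -0.14, 0],
    [0, 0, -0.14, 0],
    [0, 0, -0.14, 0],
  ],
  hand=0.0,
)

```text
clock: 14.38
position: [0.4668, 0.1475, 0.2309]
ee_rot: [3.11, -0.439, -0.002]
force: [0.1, -0.4, -3.4]
width: 0.109
gripper_force: 25.0
```

Run:
```python
from h import *
go(.54,-.07,.231,-.014)
```

```text
clock 14.38 pos [0.4668 0.1475 0.2309] Rz [-0.002 -0.001 -1.   ] yaw -0.28 q7 -2.38 -> row [ 0.1305  0.1887 -0.    ] spin -0.266
```

Call:
jog_arm(
  moves=[
    [0.02, 0.03, 0, -0.1],
    [0.04, 0.07, 0, -0.2],
    [0.06, 0.11, 0, -0.266],
    [0.08, 0.15, 0, -0.266],
    [0.11, 0.189, 0, -0.266],
    [0.13, 0.189, 0, -0.266],
    [0.13, 0.189, 0, -0.266],
    [0.13, 0.189, 0, -0.266],
  ],
)

```text
clock: 15.38
position: [0.539, -0.0688, 0.2307]
ee_rot: [-3.141, 0.021, 0.005]
force: [-1.2, -0.7, -3.5]
width: 0.106
gripper_force: 25.0
```

Run:
```python
from h import *
go(.603,-.07,.162,-.014)
```

```text
clock 15.38 pos [ 0.539  -0.0688  0.2307] Rz [-0.003  0.001 -1.   ] yaw -0.013 q7 -1.67 -> row [0.0642 0.0003 0.0685] spin 0.001
```

Call:
jog_arm(
  moves=[
    [0.02, 0, 0, 0],
    [0.04, 0, 0, 0],
    [0.06, 0, 0, 0],
    [0.064, 0, 0, 0],
    [0.064, 0, 0, 0],
    [0.064, 0, 0.015, 0],
    [0.064, 0, 0.03, 0],
    [0.064, 0, 0.045, 0],
    [0.064, 0, 0.055, 0],
    [0.064, 0, 0.063, 0],
    [0.064, 0, 0.069, 0],
    [0.064, 0, 0.069, 0],
  ],
)

```text
clock: 16.88
position: [0.6044, -0.0705, 0.1631]
ee_rot: [3.141, -0.022, 0.0]
force: [0.3, 0.3, -2.8]
width: 0.107
gripper_force: 25.0
```

Call:
jog_arm(
  moves=[
    [0, 0, 0, 0],
    [0, 0, 0, 0],
    [0, 0, 0, 0],
    [0, 0, 0, 0],
    [0, 0, -0.02, 0],
    [0, 0, -0.05, 0],
    [0, 0, -0.1, 0],
    [0, 0, -0.1, 0],
    [0, 0, -0.1, 0],
  ],
  hand=0.04,
)

```text
clock: 18.0
position: [0.604, -0.0706, 0.2629]
ee_rot: [3.141, -0.022, -0.0]
force: [-0.4, 0.3, -1.2]
width: 0.432
gripper_force: 0.0
```

Run:
```python
from h import *
tabs(); go(.4575,.338,.26,0)
```

```text
top bench 34 [0.4571 0.334 ] [0.006 0.031] 88 z 0.121 0.149
side bench 100 [0.4568 0.3392] [0.012 0.035] 88 z 0.12 0.143
side hung 79 [ 0.6014 -0.1424] [0.01  0.036] 85 z 0.185 0.213
side hung 82 [ 0.6023 -0.0687] [0.012 0.038] 84 z 0.185 0.213
clock 18.10 pos [ 0.6035 -0.0706  0.2619] Rz [-0.002 -0.    -1.   ] yaw -0.014 q7 -1.68 -> row [-0.1518 -0.4065  0.0022] spin -0.014
```

Two carriers hang correctly, with tab tops at 0.213 m. Now the third.

Call:
jog_arm(
  moves=[
    [-0.03, -0.04, 0, 0],
    [-0.06, -0.09, 0, 0],
    [-0.09, -0.14, 0, 0],
    [-0.12, -0.19, 0, 0],
    [-0.15, -0.24, 0, 0],
    [-0.152, -0.295, 0, 0],
    [-0.152, -0.35, 0, 0],
    [-0.152, -0.407, 0, -0.014],
    [-0.152, -0.407, 0, -0.014],
    [-0.152, -0.407, 0, -0.014],
    [-0.152, -0.407, 0, -0.014],
  ],
)

```text
clock: 19.48
position: [0.4585, 0.337, 0.2627]
ee_rot: [3.14, -0.004, -0.0]
force: [-0.2, -1.4, 0.7]
width: 0.438
gripper_force: 0.0
```

Run:
```python
from h import *
go(.4575,.338,.092,0)
```

```text
clock 19.48 pos [0.4585 0.337  0.2627] Rz [-0.    -0.001 -1.   ] yaw -0.002 q7 -2.48 -> row [-0.0009 -0.0012  0.1707] spin -0.002
```

Call:
jog_arm(
  moves=[
    [-0.001, -0.001, 0.04, 0],
    [-0.001, -0.001, 0.08, 0],
    [-0.001, -0.001, 0.12, 0],
    [-0.001, -0.001, 0.145, 0],
    [-0.001, -0.001, 0.16, 0],
    [-0.001, -0.001, 0.171, 0],
    [-0.001, -0.001, 0.171, 0],
  ],
)

```text
clock: 20.35
position: [0.4571, 0.3392, 0.092]
ee_rot: [3.141, -0.001, -0.0]
force: [-0.1, 0.3, -0.1]
width: 0.436
gripper_force: 0.0
```

Call:
jog_arm(
  moves=[
    [0, 0, 0, 0],
    [0, 0, 0, 0],
    [0, 0, 0, 0],
    [0, 0, 0, 0],
    [0, 0, 0, 0],
    [0, 0, -0.02, 0],
    [0, 0, -0.06, 0],
    [0, 0, -0.1, 0],
    [0, 0, -0.14, 0],
    [0, 0, -0.14, 0],
    [0, 0, -0.14, 0],
  ],
  hand=0.0,
)

```text
clock: 21.72
position: [0.4565, 0.3389, 0.2308]
ee_rot: [3.14, -0.001, -0.002]
force: [-0.4, 0.2, -3.4]
width: 0.109
gripper_force: 25.0
```

Run:
```python
from h import *
go(.53,.005,.231,-.014)
```

```text
clock 21.73 pos [0.4565 0.3389 0.2308] Rz [-0.001 -0.001 -1.   ] yaw -0.0 q7 -2.5 -> row [7.360e-02 3.339e-01 1.000e-04] spin 0.014
```

Call:
jog_arm(
  moves=[
    [0, 0.03, 0, 0],
    [0, 0.08, 0, 0],
    [0, 0.13, 0, 0],
    [0, 0.18, 0, 0],
    [0.01, 0.23, 0, 0.014],
    [0.03, 0.28, 0, 0.014],
    [0.05, 0.334, 0, 0.014],
    [0.074, 0.334, 0, 0.014],
    [0.074, 0.334, 0, 0.014],
    [0.074, 0.334, 0, 0.014],
    [0.074, 0.334, 0, 0.014],
  ],
)

```text
clock: 23.1
position: [0.53, 0.0062, 0.2316]
ee_rot: [3.141, -0.02, -0.002]
force: [-0.7, 0.4, -3.8]
width: 0.108
gripper_force: 25.0
```

Run:
```python
from h import *
go(.604,.005,.162,-.014)
```

```text
clock 23.10 pos [0.53   0.0062 0.2316] Rz [-0.001 -0.    -1.   ] yaw -0.013 q7 -1.82 -> row [0.0741 0.0002 0.0695] spin 0.001
```

Call:
jog_arm(
  moves=[
    [0.02, 0, 0, 0],
    [0.04, 0, 0, 0],
    [0.06, 0, 0, 0],
    [0.074, 0, 0, 0],
    [0.074, 0, 0, 0],
    [0.074, 0, 0.015, 0],
    [0.074, 0, 0.03, 0],
    [0.074, 0, 0.045, 0],
    [0.074, 0, 0.055, 0],
    [0.074, 0, 0.063, 0],
    [0.074, 0, 0.069, 0],
    [0.074, 0, 0.069, 0],
  ],
)

```text
clock: 24.6
position: [0.605, 0.0046, 0.1631]
ee_rot: [-3.141, 0.022, -0.0]
force: [1.0, 0.3, -2.7]
width: 0.107
gripper_force: 25.0
```

Call:
jog_arm(
  moves=[
    [0, 0, 0, 0],
    [0, 0, 0, 0],
    [0, 0, 0, 0],
    [0, 0, 0, 0],
    [0, 0, -0.02, 0],
    [0, 0, -0.05, 0],
    [0, 0, -0.1, 0],
    [0, 0, -0.1, 0],
    [0, 0, -0.1, 0],
  ],
  hand=0.04,
)

```text
clock: 25.72
position: [0.6048, 0.0044, 0.2629]
ee_rot: [3.141, -0.023, -0.0]
force: [0.2, -1.1, 0.6]
width: 0.439
gripper_force: 0.0
```

Run:
```python
from h import *
tabs(); go(.458,-.390,.26,-.014)
d=get("side"); i=cv2.resize(d["color"][60:300,140:460,::-1],(800,600),interpolation=cv2.INTER_CUBIC)
cv2.imwrite("pics/s4.png",i)
```

```text
top hung 37 [ 0.6021 -0.1476] [0.007 0.035] 88 z 0.208 0.217
side hung 78 [ 0.5997 -0.1445] [0.034 0.014] 2 z 0.185 0.213
side hung 81 [ 0.603  -0.0693] [0.014 0.037] 85 z 0.185 0.213
side hung 91 [0.6039 0.0063] [0.012 0.036] 89 z 0.185 0.213
clock 25.82 pos [0.6042 0.0043 0.2619] Rz [-0.002 -0.    -1.   ] yaw -0.014 q7 -1.82 -> row [-0.1405  0.3964  0.0023] spin -0.0
```

View pics/s4.png

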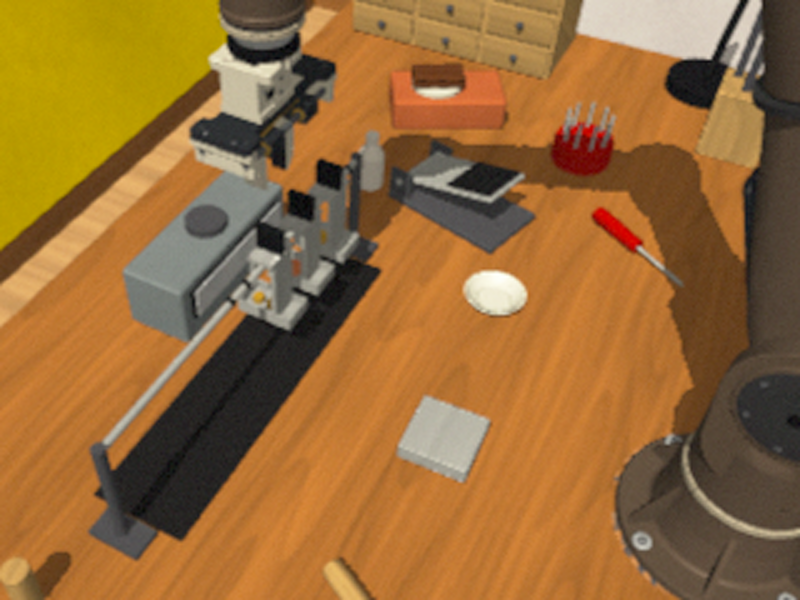

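All three hang in front of the blower, with tabs at (270,238), (303,205) and (330,177), and nothing else has moved. Next, the pedal with closed jaws.

Call:
jog_arm(
  moves=[
    [-0.02, 0.04, 0, 0],
    [-0.04, 0.09, 0, 0],
    [-0.06, 0.14, 0, 0],
    [-0.08, 0.19, 0, 0],
    [-0.1, 0.24, 0, 0],
    [-0.12, 0.29, 0, 0],
    [-0.14, 0.34, 0, 0],
    [-0.14, 0.396, 0, 0],
    [-0.14, 0.396, 0, 0],
    [-0.14, 0.396, 0.05, 0],
    [-0.14, 0.396, 0.1, 0],
    [-0.14, 0.396, 0.15, 0],
    [-0.14, 0.396, 0.17, 0],
    [-0.14, 0.396, 0.17, 0],
    [-0.14, 0.396, 0.17, 0],
  ],
  hand=0.0,
)

```text
clock: 27.75
position: [0.4601, -0.3892, 0.094]
ee_rot: [3.141, -0.021, 0.002]
force: [-0.7, -0.5, 0.6]
width: 0.004
gripper_force: 0.0
```

Run:
```python
from h import *
go(.457,-.390,.055,-.014)
d=get("side"); W=d["W"]; X,Y,Z=W[...,0],W[...,1],W[...,2]
m=(d["color"].max(2)<45)&(X>.40)&(X<.53)&(Y>-.45)&(Y<-.31)&(Z>.04)&(Z<.105); q=W[m]; print("pad",len(q),cv2.minAreaRect(q[:,:2].astype(np.float32)),q.min(0),q.max(0))
```

```text
clock 27.75 pos [ 0.4601 -0.3892  0.094 ] Rz [ 0.001 -0.    -1.   ] yaw -0.014 q7 -1.1 -> row [-0.0031  0.0008  0.039 ] spin 0.0
pad 187 ((0.4620097279548645, -0.3905516266822815), (0.08124176412820816, 0.08023308217525482), 75.34085845947266) [ 0.41520121 -0.43656641  0.05783109] [ 0.50179546 -0.34624182  0.08855583]
```

Call:
jog_arm(
  moves=[
    [0, 0, 0.02, 0],
    [0, 0, 0.035, 0],
    [0, 0, 0.045, 0],
    [0, 0, 0.055, 0],
    [0, 0, 0.062, 0],
    [0, 0, 0.068, 0],
    [0, 0, 0.068, 0],
  ],
)

```text
clock: 28.68
position: [0.4578, -0.3894, 0.0251]
ee_rot: [-3.141, 0.023, 0.004]
force: [-5.4, 2.6, 9.2]
width: 0.003
gripper_force: 4.0
```

Call:
jog_arm(
  moves=[
    [0, 0, 0.003, 0],
    [0, 0, 0.005, 0],
    [0, 0, 0.005, 0],
  ],
)

```text
clock: 29.05
position: [0.4576, -0.3894, 0.0204]
ee_rot: [-3.141, 0.024, 0.004]
force: [-7.0, 3.0, 9.2]
width: 0.008
gripper_force: 4.8
```

Run:
```python
from h import *
print(arm.observe()["force"])
d=get("side"); W=d["W"]; X,Y,Z=W[...,0],W[...,1],W[...,2]
m=(d["color"].max(2)<50)&(X>.40)&(X<.53)&(Y>-.45)&(Y<-.31)&(Z>.03)&(Z<.105); q=W[m]; print("pad z",np.percentile(q[:,2],[5,25,50,75,95]).round(4))
A=np.c_[q[:,:2],np.ones(len(q))]; print("slope",np.linalg.lstsq(A,q[:,2],rcond=None)[0])
tabs()
```

```text
[-6.9794592   2.96939622  9.22388738]
pad z [0.0421 0.044  0.0449 0.0461 0.0477]
slope [-0.01137949  0.0040648   0.05169506]
top hung 38 [0.6053 0.0015] [0.006 0.033] 89 z 0.186 0.217
top hung 49 [ 0.6038 -0.0717] [0.009 0.034] 88 z 0.2 0.218
top hung 49 [ 0.601  -0.1463] [0.032 0.01 ] 0 z 0.186 0.218
side hung 74 [ 0.5996 -0.1434] [0.014 0.035] 83 z 0.186 0.213
side hung 80 [ 0.6021 -0.068 ] [0.012 0.036] 89 z 0.186 0.212
side hung 86 [0.6036 0.0058] [0.012 0.035] 87 z 0.186 0.213
```

Call:
jog_arm(
  moves=[
    [0, 0, 0.002, 0],
    [0, 0, 0.003, 0],
    [0, 0, 0.003, 0],
  ],
)

```text
clock: 29.58
position: [0.4576, -0.3894, 0.0192]
ee_rot: [3.141, -0.024, -0.004]
force: [-12.6, 5.3, 27.3]
width: 0.006
gripper_force: 13.8
```

Call:
jog_arm(
  moves=[
    [0, 0, -0.001, 0],
    [0, 0, -0.001, 0],
    [0, 0, -0.001, 0],
    [0, 0, -0.001, 0],
    [0, 0, -0.001, 0],
    [0, 0, -0.001, 0],
    [0, 0, -0.001, 0],
    [0, 0, -0.001, 0],
    [0, 0, -0.001, 0],
    [0, 0, -0.001, 0],
    [0, 0, -0.001, 0],
    [0, 0, -0.001, 0],
    [0, 0, -0.001, 0],
    [0, 0, -0.001, 0],
    [0, 0, -0.001, 0],
    [0, 0, -0.001, 0],
    [0, 0, -0.001, 0],
    [0, 0, -0.001, 0],
    [0, 0, -0.001, 0],
  ],
)

```text
clock: 31.95
position: [0.4576, -0.3894, 0.0195]
ee_rot: [-3.141, 0.024, 0.004]
force: [-9.6, 5.1, 19.5]
width: 0.005
gripper_force: 9.7
```

Call:
jog_arm(
  moves=[
    [0, 0, -0.01, 0],
    [0, 0, -0.025, 0],
    [0, 0, -0.045, 0],
    [0, 0, -0.065, 0],
    [0, 0, -0.075, 0],
    [0, 0, -0.075, 0],
    [0, 0, -0.075, 0],
    [0, 0, -0.075, 0],
  ],
)

```text
clock: 32.95
position: [0.4589, -0.3891, 0.0923]
ee_rot: [-3.141, 0.022, 0.002]
force: [0.4, 0.2, -1.0]
width: 0.007
gripper_force: 0.0
```

Run:
```python
from h import *
go(.458,-.3894,.0175,-.014)
d=get("side"); W=d["W"]; X,Y,Z=W[...,0],W[...,1],W[...,2]
m=(d["color"].max(2)<50)&(X>.40)&(X<.53)&(Y>-.45)&(Y<-.31)&(Z>.03)&(Z<.105); q=W[m]; print("pad z",np.percentile(q[:,2],[5,25,50,75,95]).round(4))
A=np.c_[q[:,:2],np.ones(len(q))]; print("slope",np.linalg.lstsq(A,q[:,2],rcond=None)[0])
tabs()
```

```text
clock 32.95 pos [ 0.4589 -0.3891  0.0923] Rz [-0.001  0.001 -1.   ] yaw -0.014 q7 -1.1 -> row [-0.0008  0.0004  0.0748] spin -0.0
pad z [0.0672 0.072  0.0765 0.081  0.0853]
slope [-0.25112324  0.08076001  0.22280588]
top hung 38 [0.6052 0.0015] [0.006 0.032] 89 z 0.191 0.216
top hung 48 [ 0.6036 -0.072 ] [0.009 0.035] 88 z 0.204 0.218
top hung 46 [ 0.601  -0.1462] [0.032 0.009] 1 z 0.205 0.219
side hung 76 [ 0.6003 -0.1426] [0.011 0.036] 86 z 0.186 0.212
side hung 82 [ 0.6021 -0.068 ] [0.011 0.036] 85 z 0.185 0.212
side hung 88 [0.6038 0.0066] [0.012 0.034] 84 z 0.187 0.212
```

The pedal is back up at a 15° slope and all carriers are in place. Second blast.

Call:
jog_arm(
  moves=[
    [0, 0, 0.02, 0],
    [0, 0, 0.035, 0],
    [0, 0, 0.045, 0],
    [0, 0, 0.055, 0],
    [0, 0, 0.063, 0],
    [0, 0, 0.07, 0],
    [0, 0, 0.073, 0],
    [0, 0, 0.075, 0],
    [0, 0, 0.075, 0],
  ],
)

```text
clock: 34.22
position: [0.4571, -0.3891, 0.0193]
ee_rot: [-3.141, 0.024, 0.006]
force: [-11.4, 6.0, 22.5]
width: 0.001
gripper_force: 11.6
```

Call:
jog_arm(
  moves=[
    [0, 0, 0, 0],
    [0, 0, 0, 0],
    [0, 0, 0, 0],
    [0, 0, 0, 0],
    [0, 0, 0, 0],
    [0, 0, 0, 0],
    [0, 0, 0, 0],
    [0, 0, 0, 0],
    [0, 0, 0, 0],
    [0, 0, 0, 0],
    [0, 0, 0, 0],
    [0, 0, 0, 0],
    [0, 0, 0, 0],
    [0, 0, 0, 0],
    [0, 0, 0, 0],
    [0, 0, 0, 0],
    [0, 0, 0, 0],
  ],
)

```text
clock: 36.35
position: [0.4571, -0.3891, 0.0193]
ee_rot: [-3.141, 0.024, 0.006]
force: [-12.3, 5.0, 23.4]
width: 0.004
gripper_force: 11.6
```

Call:
jog_arm(
  moves=[
    [0, 0, -0.01, 0],
    [0, 0, -0.025, 0],
    [0, 0, -0.045, 0],
    [0, 0, -0.065, 0],
    [0, 0, -0.1, 0],
    [0, 0, -0.15, 0],
    [0, 0, -0.2, 0],
    [0, 0, -0.245, 0],
    [0, 0, -0.245, 0],
    [0, 0, -0.245, 0],
  ],
  hand=0.04,
)

```text
clock: 37.6
position: [0.459, -0.389, 0.2626]
ee_rot: [-3.141, 0.022, 0.001]
force: [-0.5, -0.4, -0.7]
width: 0.436
gripper_force: 0.0
```

Run:
```python
from h import *
tabs(); go(.602,-.1445,.262,-.014)
```

```text
top hung 38 [0.6052 0.0015] [0.006 0.032] 90 z 0.188 0.217
top hung 48 [ 0.6036 -0.0718] [0.009 0.035] 88 z 0.201 0.219
top hung 58 [ 0.5957 -0.1898] [0.033 0.01 ] 8 z 0.188 0.221
side hung 78 [ 0.5962 -0.1869] [0.035 0.012] 12 z 0.185 0.212
side hung 84 [ 0.6015 -0.0688] [0.012 0.037] 90 z 0.185 0.213
side hung 90 [0.6043 0.0059] [0.012 0.036] 88 z 0.185 0.213
clock 37.70 pos [ 0.4586 -0.3889  0.2617] Rz [-0.002  0.002 -1.   ] yaw -0.014 q7 -1.05 -> row [ 1.399e-01 -2.464e-01 -2.000e-04] spin -0.0
```

The far-right carrier was knocked. It now hangs at (0.596,-0.188), turned about 10°, still on the rail between the rings (y = -0.249 from the middle). I'll grasp it there and straighten it.

Run:
```python
from h import *
go(.596,-.1885,.262,.17)
```

```text
clock 37.70 pos [ 0.4586 -0.3889  0.2617] Rz [-0.002  0.002 -1.   ] yaw -0.014 q7 -1.05 -> row [ 0.1346 -0.2023 -0.0003] spin -0.184
```

Call:
jog_arm(
  moves=[
    [0.04, -0.04, 0, 0],
    [0.08, -0.09, 0, -0.1],
    [0.12, -0.14, 0, -0.184],
    [0.135, -0.202, 0, -0.184],
    [0.135, -0.202, 0, -0.184],
    [0.135, -0.202, 0, -0.184],
    [0.135, -0.202, 0, -0.184],
    [0.135, -0.202, 0, -0.184],
  ],
)

```text
clock: 38.7
position: [0.5966, -0.1912, 0.2629]
ee_rot: [3.13, 0.262, -0.001]
force: [-0.6, -0.7, -0.4]
width: 0.437
gripper_force: 0.0
```

Run:
```python
from h import *
go(.596,-.1885,.164,.17)
```

```text
clock 38.70 pos [ 0.5966 -0.1912  0.2629] Rz [-0.001 -0.001 -1.   ] yaw 0.167 q7 -1.3 -> row [-0.     -0.0028  0.0989] spin -0.003
```

Call:
jog_arm(
  moves=[
    [0, -0.003, 0.03, 0],
    [0, -0.003, 0.06, 0],
    [0, -0.003, 0.085, 0],
    [0, -0.003, 0.099, 0],
    [0, -0.003, 0.099, 0],
    [0, -0.003, 0.099, 0],
  ],
)

```text
clock: 39.45
position: [0.5973, -0.1867, 0.1652]
ee_rot: [3.13, 0.266, 0.002]
force: [0.1, -0.0, -0.3]
width: 0.433
gripper_force: 0.0
```

Call:
jog_arm(
  moves=[
    [0, 0, 0, 0],
    [0, 0, 0, 0],
    [0, 0, 0, 0],
    [0, 0, 0, 0],
    [0, 0, 0, 0],
    [0.001, 0, 0, 0.06],
    [0.002, 0, 0, 0.12],
    [0.003, 0, 0, 0.18],
    [0.005, 0, 0, 0.18],
    [0.005, 0, 0, 0.18],
  ],
  hand=0.0,
  newtons=12,
)

```text
clock: 40.7
position: [0.6011, -0.1857, 0.1645]
ee_rot: [3.141, -0.015, -0.002]
force: [-3.4, -0.3, 6.1]
width: 0.11
gripper_force: 12.0
```

Run:
```python
from h import *
go(.606,.145,.164,-.014); print(arm.observe()["force"])
```

```text
clock 40.70 pos [ 0.6011 -0.1857  0.1645] Rz [-0.001 -0.    -1.   ] yaw -0.01 q7 -1.5 -> row [ 0.0018 -0.3307  0.0004] spin 0.004
[-3.41351119 -0.31072199  6.05838505]
```

Call:
jog_arm(
  moves=[
    [0, 0, -0.0015, 0],
    [0, -0.01, -0.0015, 0],
    [0, -0.025, -0.0015, 0],
    [0, -0.04, -0.0015, 0],
    [0, -0.055, -0.0015, 0],
    [0, -0.07, -0.0015, 0],
    [0, -0.085, -0.0015, 0],
    [0, -0.1, -0.0015, 0],
    [0, -0.115, -0.0015, 0],
    [0, -0.13, -0.0015, 0],
    [0, -0.145, -0.0015, 0],
    [0, -0.16, -0.0015, 0],
    [0, -0.165, -0.0015, 0],
    [0, -0.165, -0.0015, 0],
  ],
)

```text
clock: 42.45
position: [0.6032, -0.0194, 0.1655]
ee_rot: [-3.141, 0.014, 0.0]
force: [1.1, -0.1, -1.9]
width: 0.106
gripper_force: 12.0
```

Run:
```python
from h import *
tabs(); go(.606,.145,.164,-.014); print(arm.observe()["force"])
d=get("side"); i=cv2.resize(d["color"][80:320,140:460,::-1],(800,600),interpolation=cv2.INTER_CUBIC)
cv2.imwrite("pics/s5.png",i)
```

```text
top hung 36 [0.6052 0.0822] [0.006 0.033] 90 z 0.191 0.217
side hung 33 [ 0.5911 -0.0189] [0.012 0.016] 69 z 0.185 0.221
side hung 89 [0.6029 0.0342] [0.036 0.012] 1 z 0.185 0.213
side hung 91 [0.6042 0.0868] [0.011 0.036] 86 z 0.185 0.213
clock 42.55 pos [ 0.6032 -0.0203  0.1654] Rz [-0.     0.001 -1.   ] yaw -0.01 q7 -1.78 -> row [ 0.0011 -0.1654  0.0015] spin 0.004
[ 0.17913434 -0.0184516  -2.10680567]
```

View pics/s5.png

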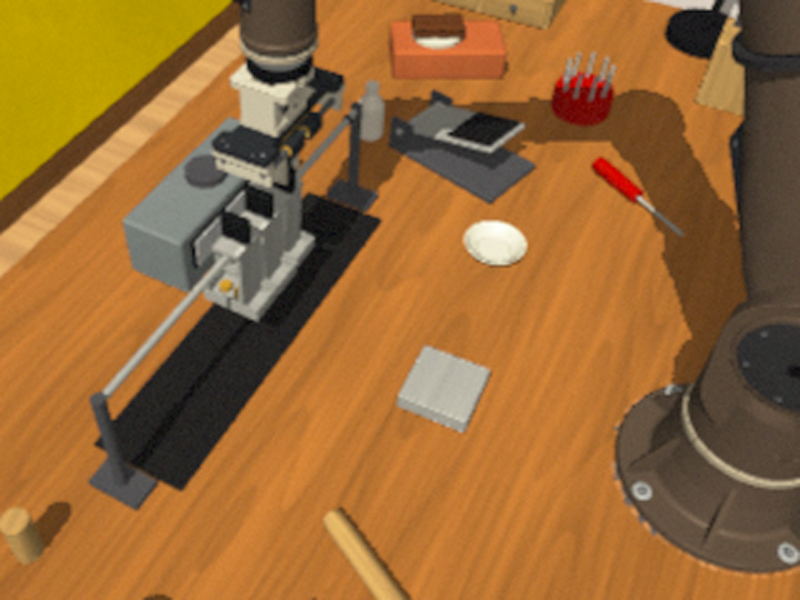

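The three are bridge to bridge at around (240-290,215) and slide together. Continuing.

Call:
jog_arm(
  moves=[
    [0, -0.01, 0, 0],
    [0, -0.025, 0, 0],
    [0, -0.04, 0, 0],
    [0, -0.055, 0, 0],
    [0, -0.07, 0, 0],
    [0.001, -0.085, 0, 0],
    [0.001, -0.1, 0, 0],
    [0.001, -0.115, 0, 0],
    [0.001, -0.13, 0, 0],
    [0.001, -0.145, 0, 0],
    [0.001, -0.158, 0, 0],
    [0.001, -0.165, 0, 0],
    [0.001, -0.168, 0, 0],
    [0.001, -0.168, 0, 0],
    [0.001, -0.168, 0.001, 0],
    [0.001, -0.168, 0.001, 0],
  ],
)

```text
clock: 44.6
position: [0.6061, 0.1475, 0.1647]
ee_rot: [-3.141, 0.016, -0.0]
force: [-0.1, -0.2, -2.1]
width: 0.107
gripper_force: 12.0
```

Call:
jog_arm(
  moves=[
    [0, 0, 0, 0],
    [0, 0, 0, 0],
    [0, 0, 0, 0],
    [0, 0, 0, 0],
    [0, 0, -0.02, 0],
    [0, 0, -0.05, 0],
    [0, 0, -0.1, 0],
    [-0.03, 0.04, -0.12, 0],
    [-0.06, 0.09, -0.12, 0],
    [-0.09, 0.14, -0.12, 0],
    [-0.1, 0.19, -0.12, 0],
    [-0.1, 0.22, -0.12, 0],
    [-0.1, 0.22, -0.12, 0],
    [-0.1, 0.22, -0.12, 0],
  ],
  hand=0.032,
)

```text
clock: 46.35
position: [0.5039, -0.0707, 0.2847]
ee_rot: [-3.141, 0.015, -0.0]
force: [-0.5, 0.7, -0.7]
width: 0.351
gripper_force: 0.0
```

Run:
```python
from h import *
tabs()
d=get("side"); i=cv2.resize(d["color"][60:360,80:480,::-1],(800,600),interpolation=cv2.INTER_CUBIC)
cv2.imwrite("pics/s6.png",i)
```

```text
top hung 48 [0.6078 0.2473] [0.007 0.033] 88 z 0.185 0.219
top hung 39 [0.6068 0.1953] [0.007 0.033] 86 z 0.191 0.216
top hung 39 [0.6071 0.143 ] [0.007 0.033] 87 z 0.186 0.218
side hung 99 [0.6063 0.1484] [0.037 0.011] 1 z 0.185 0.213
side hung 103 [0.6056 0.2005] [0.011 0.035] 88 z 0.185 0.214
side hung 101 [0.6074 0.2532] [0.01  0.035] 86 z 0.185 0.213
```

View pics/s6.png

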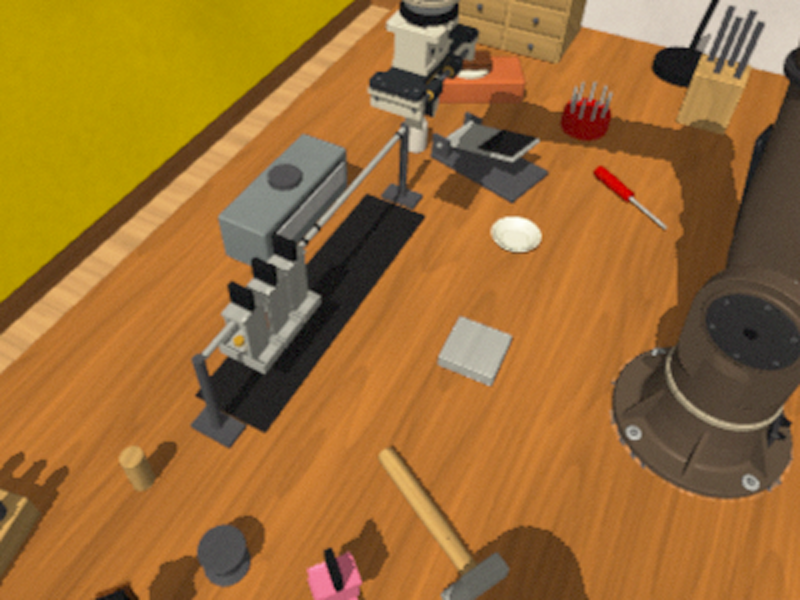

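All three carriers hang past ring 3, with tabs at (240,295), (265,268) and (290,245). The pedal is up, the bystanders are where they stood and the arm is clear.

```bash
python3 -c "
from cell import arm
print(arm.sign_off())"
```

```text
the job is handed in; nothing more can be done
None
```

The job is handed in: all three carriers present were hung, given two blasts and slid along the rail past the third ring, and the last view showed the pedal up and the bystanders in place; the sign-off gave no verdict.

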